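# Click out the marking pencil's lead on the bench plate

## Robot

A 7-joint arm with a two-finger parallel gripper is mounted at the origin on the work surface. World frame = base frame: x ahead of the robot, y to its left, z up, the work surface at z = 0. Lengths are in mm, angles in rad, forces in N, time in s.
With the tool pointing down it reaches from about 400 to 925 mm from the base axis. Payload 5.6 kg.
Tool frame: the origin (TCP) lies on the front face of the gripper's body, between the roots of the fingers; the fingertips stand 73 mm ahead of it and the grasp point (between the pads) lies 54 mm ahead of it; z points along the fingers, y is the line along which they close (so a half turn about z gives the same grasp; the last joint's range is limited). The gripper opens to 85 mm and grips with 20 to 120 N. Pads are 22 mm wide; open, the fingers measure 114 mm over their backs; the gripper's body (76 mm by 85 mm) begins 54 mm behind the grasp point. The pads swing forward as they close: fully open they stand 13 mm farther back than shut.
Start: joints at [1.062, 0.468, -0.012, 1.603, 0.006, 1.071, -0.056], TCP at [291.903, -580.774, 303.89] pointing down, gripper open.
Joint ranges: [-2.53, 2.53], [-0.31, 2.02], [-1.57, 1.55], [0.28, 2.44], [-1.29, 4.43], [0.15, 1.84], [-2.92, 2.92]. Speed limits (rad/s): [2.57, 2.57, 3.14, 3.14, 3.14, 3.14, 3.14].

## Interface

Orientations are given as a unit quaternion [x, y, z, w].
In Python, from rig import r gives the robot as it stands.
- The arm moves only by the tool send_rows, never from a script. Its argument "moves" is a list of rows, each a list of 2 entries, a list of its own where there are three numbers: the shift along the tool's x, y, z in units of 0.6 m (1.0 is 0.6 m), then the turn, a rotation vector about the tool's x, y, z in units of pi/2 rad (1.0 is pi/2 rad). A call has 1 to 8 rows; each row is the pose to reach, as a shift and turn from the pose commanded when the call began, along the tool's axes at that moment; what a row does not reach only later rows make up. A row lasts 1/8 s, in which the tool goes at most 62.5 mm and 10.7 degrees, less where a joint would pass 70% of its speed; a pose out of reach is approached as far as the arm can. A call with a number of a shift or a turn outside -1 to 1 is refused whole. A call with a gripper value outside its range is refused whole. "claw" is the closure, from 0 (fully open) to 1 (shut), set as the call begins (left out, the last holds). The fingers move at their own pace and stop on an object; the grip force is fixed at half the most. Time passes only in rows, so rows that repeat a pose let the fingers close. It gives the time, the measured TCP pose, the force, the opening and the grip force at its end, in the units of the state.
- r.get_state(): the state, without advancing time (a new reading comes with each control period).
- r.camera(name): name is "scene" or "side" or "wrist"; returns the picture (480x640x3 uint8, red, green, blue); there is no depth.
- r.camera_params(name): a dict with "camera_matrix" (3x3 intrinsics, pixels), "rvec" (rotation vector, rad) and "tvec" (3), from world to camera coordinates, as OpenCV has them; the wrist camera has in their place "hand_eye" (4x4, takes a point from camera to tool coordinates, whose origin is the TCP and whose axes are the flange's). Camera axes: x right, y down, z forward; pixel columns grow to the right and rows downward; lengths in mm; the calibration is good to about 2 mm. The wrist camera is an equidistant fisheye: a pixel r from the principal point sees the ray r / f radians off the axis. A picture is of the moment at which its call begins: read the wrist's pose just before it. camera_params takes no time and is no camera call.
- r.finish_job(): hands the job in; it is judged then, once.
The state is a dict: "t": time; "joint_positions": joint angles; "joint_vel": joint speeds; "joint_torque": joint torques, N m; "ee_pos": TCP position; "eef_rot": TCP orientation; "wrist_force": force on the tool from outside, world axes, zero at the start; "ft_torque": the same for the moment, N m; "gripper_width": opening from 0.0 (shut) to 1.0 (fully open); "gripper_force": force on a finger pad.
Only numpy, scipy, OpenCV 4.12 (cv2) and the standard library are available. Lean on these libraries where they do the work, as an engineer would, in place of code of your own. Each camera call takes 0.05 s, during which the arm holds its last target. There are 200 camera calls.

## Task

Get the retractable marking pencil ready for marking out: lift the square-bodied pencil out of the wooden tool block, hold it upright over the steel plate screwed to the bench and push its button end straight down on the plate until the button is fully in and the lead has come out at the top. Then lower the pencil, lead up, into the round metal tin until its foot is nearly at the bottom, and let go, leaving the tin standing where it is.

Things in the scene. Friction and masses are not known exactly. Their poses are not given: they have to be found in the camera images.
- marker_grip (a point): Grip point on the axis of the loose marking pencil (92 g): grey body 18 mm square, faces square to this point's x and y; z points up to the lead end. Heights from the tip of the released button: button, 12 mm across, 0 to 14 mm; body to 120; 30 mm square collar 46 to 52; this point 105; pointed metal end to 138 (lead to 147 when out). Starts upright, button down, in the tool block.
- block: Fixed wooden tool block 70 x 200 x 50 mm high; origin under its centre. Three square holes 62 mm apart along its y; the pencil hangs in one by its collar (button tip 4 mm off the bench, its x along the block's x), a screwdriver and a chisel with round handles up to 129 mm high in the others. Sides in +x and -x are free: close the fingers along x; pass above the others.
- marker_button (a joint): Travel of the button into the pencil's lower end, m: 0 = out (lead hidden), 0.010 = fully in (lead 10 mm out at the top). It takes about 5 N all along its travel, is then stopped hard, has no return spring and stays in where it is left.
- plate_top (a point): Centre of the top face of the steel plate fixed to the bench, 110 x 110 mm and 10 mm thick, with a screw head at each corner; its z points up.
- tin: Open round metal tin standing loose on the bench, 350 g, 70 mm outside diameter, 72 mm high, wall 3 mm, bottom 4 mm thick; the origin is the centre of its underside, z up.
Not all that is in view belongs to the job. What is shaped like the part that bears plate_top but turquoise or yellow is not meant.

How it is judged:
By the outcome, as a careful person would: the job done as asked, in the order asked, and still so for the second after the job is handed in, with the robot touching nothing.
It also fails if it takes over 48 s, if anything falls off the work surface, if the arm or the gripper's body presses on something with over 40 N, if the wrist force passes 120 N, or if a joint passes its speed limit or range.

## Working session

There is one attempt and no reset: what is moved stays moved. The work goes in short steps, Python scripts to look and compute and a tool call to move; the robot and the scene stay as the last step left them, time stands still between calls to the robot, and variables do not carry over. Pictures are saved under pics/ and viewed, at most 10 in all, crops included, and the job is handed in when it is done.

Besides the shell and the picture viewer there is one more tool, called after ">>>" as name([rows], argument=value, ...), one row to a line, values as JSON. send_rows: Moves the arm, as the interface text tells. Shifts and turns lie within -1 to 1; 1 stands for 0.6 m of shift or pi/2 rad of turn. Its arguments: {"type":"object","properties":{"moves":{"type":"array","items":{"type":"array"}},"claw":{"type":"number"}},"required":["moves"]}

```bash
ls; mkdir -p pics
python3 - <<'E'
from rig import r
import cv2,numpy as np
np.set_printoptions(suppress=True,precision=3)
s=r.get_state();print(s)
for n in("scene","side","wrist"):
    print(n,r.camera_params(n))
    cv2.imwrite(f"pics/{n}0.png",r.camera(n)[:,:,::-1])
E
```

```text
pics
{'t': 0.0, 'joint_positions': array([ 1.062,  0.468, -0.012,  1.604,  0.006,  1.071, -0.056]), 'joint_vel': array([-0.001, -0.   , -0.001, -0.   , -0.001,  0.001, -0.   ]), 'joint_torque': array([ -0.   , -53.239,   0.021, -25.13 ,   0.011,   0.008,  -0.   ]), 'ee_pos': array([ 291.702, -580.371,  302.917]), 'eef_rot': array([ 0.973,  0.231, -0.   , -0.001]), 'wrist_force': array([-0.982,  0.828, -0.337]), 'ft_torque': array([ 0.05 , -0.035, -0.071]), 'gripper_force': 0.0, 'gripper_width': 0.9982047387671646}
scene {'camera_matrix': array([[616.199,   0.   , 311.147],
       [  0.   , 616.199, 239.329],
       [  0.   ,   0.   ,   1.   ]]), 'rvec': array([ 1.905,  1.376, -0.667]), 'tvec': array([ -49.754, -205.2  , 1498.235])}
side {'camera_matrix': array([[530.492,   0.   , 320.511],
       [  0.   , 530.492, 233.153],
       [  0.   ,   0.   ,   1.   ]]), 'rvec': array([ 0.303, -2.781,  1.251]), 'tvec': array([ 407.606,  190.65 , 1173.143])}
wrist {'camera_matrix': array([[371.648,   0.   , 315.775],
       [  0.   , 371.648, 239.15 ],
       [  0.   ,   0.   ,   1.   ]]), 'hand_eye': array([[  0.   ,  -0.954,  -0.301,  77.769],
       [  1.   ,   0.   ,   0.   ,  -0.036],
       [  0.   ,  -0.301,   0.954, -68.685],
       [  0.   ,   0.   ,   0.   ,   1.   ]])}
```

View pics/scene0.png

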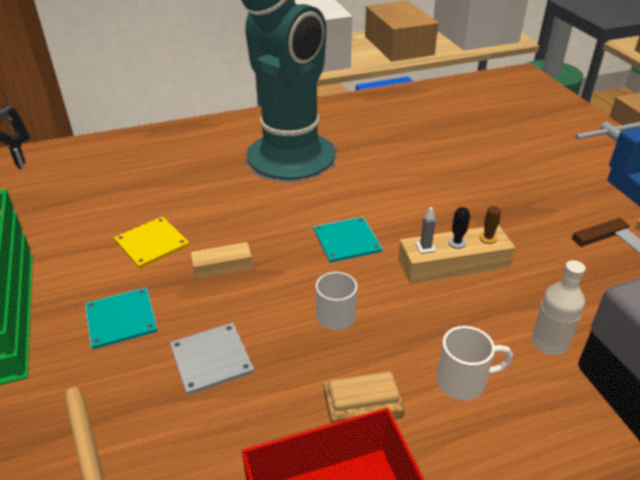

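View pics/side0.png

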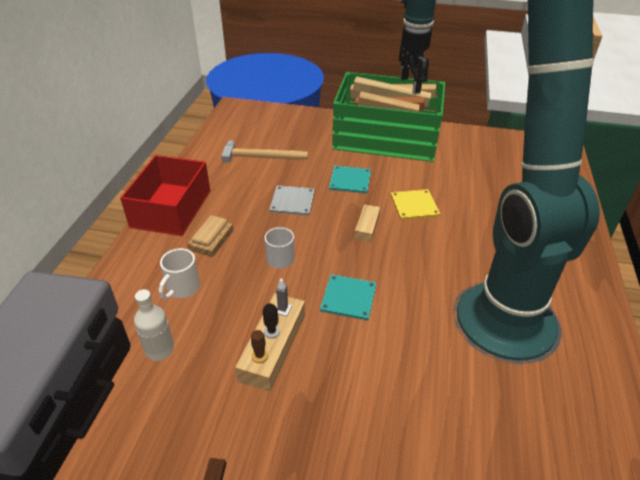

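Candidates. Pencil: grey square body with white collar at scene (428,230), versus screwdriver (460,228) and chisel (491,225). Plate: grey (212,357), versus turquoise (120,317) and (347,239) and yellow (151,240). Tin: (336,300), versus the handled mug (465,362). I choose the grey one in the block, the grey plate and the handleless tin, and check these in a crop.

```bash
cat > h.py <<'E'
import numpy as np,cv2
from scipy.spatial.transform import Rotation as R
from rig import r
np.set_printoptions(suppress=True,precision=4)
def fixed(n,uv,z):
    p=r.camera_params(n);M=cv2.Rodrigues(p["rvec"])[0];c=-M.T@p["tvec"]
    d=M.T@np.linalg.inv(p["camera_matrix"])@np.array([*uv,1.]); return c+d*(z-c[2])/d[2]
def wrist(uv,z,s):
    p=r.camera_params("wrist");K=p["camera_matrix"];H=p["hand_eye"]
    x=(np.array(uv)-K[:2,2])/K[0,0];t=np.hypot(*x);d=np.r_[x/t*np.sin(t),np.cos(t)]
    Q=R.from_quat(s["eef_rot"]).as_matrix();c=s["ee_pos"]+Q@H[:3,3];d=Q@H[:3,:3]@d
    return c+d*(z-c[2])/d[2]
def togo(target,down_yaw,s):
    """shift (0.6 m units) and turn (pi/2 units) in tool axes; tool y axis at world angle down_yaw, pointing down"""
    Q=R.from_quat(s["eef_rot"]); y=np.array([np.cos(down_yaw),np.sin(down_yaw),0]);z=np.array([0,0,-1.])
    T=R.from_matrix(np.c_[np.cross(y,z),y,z])
    return Q.inv().apply(np.array(target)-s["ee_pos"])/600,(Q.inv()*T).as_rotvec()/(np.pi/2)
E
python3 - <<'E'
from h import *
a=cv2.imread("pics/scene0.png");b=cv2.imread("pics/side0.png")
f=lambda i,x,y:cv2.resize(i[y:y+100,x:x+133],(400,300),interpolation=cv2.INTER_CUBIC)
cv2.imwrite("pics/crop1.png",np.vstack([np.hstack([f(a,390,190),f(a,280,240)]),np.hstack([f(b,215,270),f(b,225,190)])]))
print("plate",fixed("scene",(212,357),10),fixed("side",(292,200),10))
for q in[(171,351),(232,325),(253,367),(190,390)]:print(fixed("scene",q,10)[:2])
print("tin",fixed("scene",(336.5,285),72),fixed("side",(279.5,238),72))
print("tip",fixed("scene",(431,208),142),fixed("side",(281.5,279),142))
print("block top corners scene");
for q in[(401,244),(506,229),(513,244),(408,260)]:print(fixed("scene",q,50)[:2])
E
```

```text
plate [ 570.2532 -301.834    10.    ] [ 561.5525 -296.3534   10.    ]
[ 536.1928 -363.4623]
[ 511.748  -255.9532]
[ 611.4749 -243.4611]
[ 623.9773 -346.5165]
tin [537.1306 -75.882   72.    ] [532.753  -72.0125  72.    ]
tip [474.9533 122.3786 142.    ] [472.8413 119.1285 142.    ]
block top corners scene
[449.8496  84.0585]
[473.8123 293.1143]
[517.3204 281.1412]
[495.4723  77.2215]
```

View pics/crop1.png

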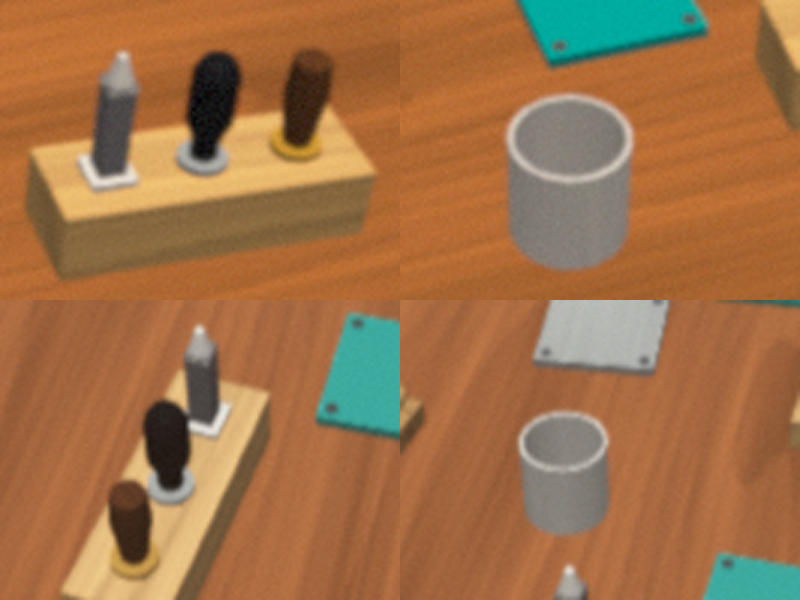

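The crop confirms the pencil: square grey body, white collar, metal point, at the block's -y end. It also shows the tin, which has no handle. First move: over the plate and tin for a close wrist picture.

Run:
```python
from h import *
s=r.get_state()
print(togo((550,-200,330),-0.12,s),togo((474,121,290),-0.12,s))
```

```text
(array([ 0.6693, -0.3734, -0.0443]), array([-0.0008, -0.0004, -0.6271])) (array([ 0.7964, -0.9082,  0.0231]), array([-0.0008, -0.0004, -0.6271]))
```

>>> send_rows([
  [[0.67,-0.373,-0.045],[0,0,-0.627]],
  [[0.67,-0.373,-0.045],[0,0,-0.627]],
  [[0.67,-0.373,-0.045],[0,0,-0.627]],
  [[0.67,-0.373,-0.045],[0,0,-0.627]],
  [[0.67,-0.373,-0.045],[0,0,-0.627]],
  [[0.67,-0.373,-0.045],[0,0,-0.627]],
  [[0.67,-0.373,-0.045],[0,0,-0.627]],
  [[0.67,-0.373,-0.045],[0,0,-0.627]],
], claw=0.0)

```text
t: 1.15
ee_pos: [552.5, -195.6, 331.1]
eef_rot: [0.746, 0.666, 0.001, -0.0]
wrist_force: [-0.9, -0.6, -0.0]
gripper_width: 0.997
gripper_force: 0.0
```

Run:
```python
from h import *
s=r.get_state();cv2.imwrite("pics/w1.png",r.camera("wrist")[:,:,::-1])
import pickle;pickle.dump(s,open("w1.pkl","wb"))
print(s["t"],s["ee_pos"],s["joint_positions"],togo((474,121,290),-0.11,s))
```

```text
1.15 [ 552.4936 -195.6273  331.0824] [ 0.5805  0.3665 -0.377   1.7166  0.1476  1.0861  0.0433] (array([ 0.5093, -0.1901,  0.0692]), array([ 0.0005, -0.0011, -0.0026]))
```

View pics/w1.png

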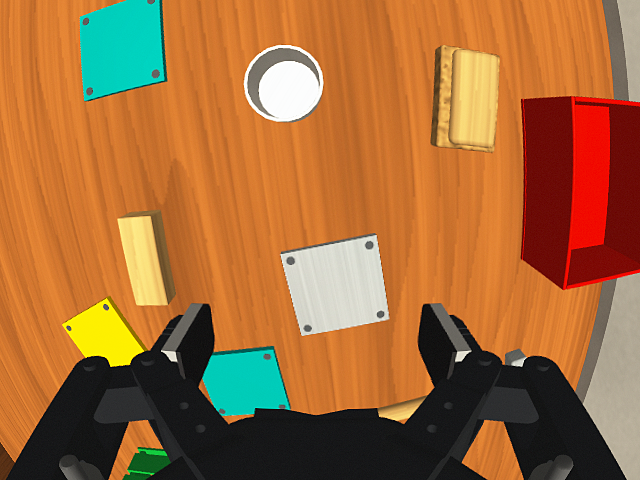

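The wrist picture shows the grey plate, screw heads at (290,260), (369,244), (380,314), (307,328). The tin rim is centred at about (283.5,83.5). Next: over the pencil.

Run:
```python
from h import *
import pickle;s=pickle.load(open("w1.pkl","rb"))
c=[wrist(q,10,s)[:2] for q in[(290,260),(369,244),(380,314),(307,328)]];print("plate",np.mean(c,0),c[1]-c[0])
print("tin",wrist((283.5,83.5),72,s),np.linalg.norm(wrist((244,83),72,s)-wrist((323,83),72,s)))
s=r.get_state();print(s["t"],togo((474,121,290),-0.11,s))
```

```text
plate [ 565.5826 -302.1684] [89.666   8.7392]
tin [538.7103 -77.8095  72.    ] 68.89133984096289
1.2 (array([ 0.5067, -0.1905,  0.0698]), array([ 0.001 , -0.0019, -0.0014]))
```

>>> send_rows([
  [[0.51,-0.19,0.07],[0,0,0]],
  [[0.51,-0.19,0.07],[0,0,0]],
  [[0.51,-0.19,0.07],[0,0,0]],
  [[0.51,-0.19,0.07],[0,0,0]],
  [[0.51,-0.19,0.07],[0,0,0]],
  [[0.51,-0.19,0.07],[0,0,0]],
  [[0.51,-0.19,0.07],[0,0,0]],
])

```text
t: 2.08
ee_pos: [473.6, 117.7, 288.6]
eef_rot: [0.748, 0.664, -0.0, -0.0]
wrist_force: [1.5, -0.3, 1.0]
gripper_width: 1.002
gripper_force: 0.0
```

Run:
```python
from h import *
s=r.get_state();cv2.imwrite("pics/w2.png",r.camera("wrist")[:,:,::-1])
import pickle;pickle.dump(s,open("w2.pkl","wb"))
print(s["t"],s["ee_pos"],s["joint_vel"])
```

```text
2.075 [473.6213 117.6897 288.6168] [ 0.0368 -0.0004  0.0374 -0.0113  0.008   0.0065  0.0123]
```

View pics/w2.png

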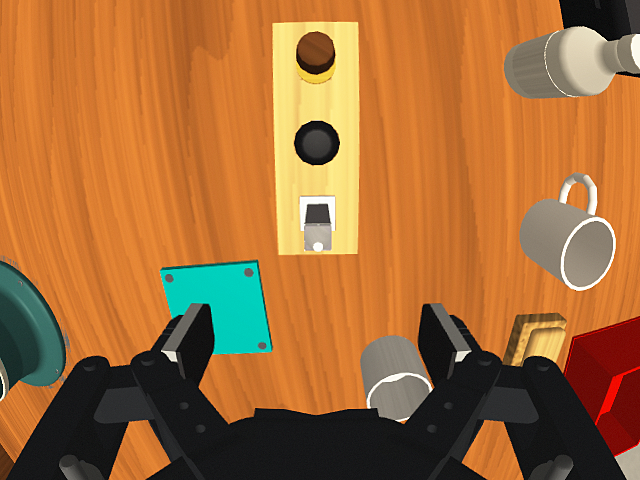

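The wrist picture shows the pencil tip at (318,247), collar (299–335, 196), and block top corners (273,23), (358,22), (278,254), (358,253).

Run:
```python
from h import *
import pickle;s=pickle.load(open("w2.pkl","rb"))
print("tip",wrist((318,247),142,s))
P=[wrist(q,50,s)[:2] for q in[(273,23),(358,22),(278,254),(358,253)]];print(P)
y=(P[0]-P[2]+P[1]-P[3])/2;yaw=np.arctan2(-y[0],y[1]);c=np.mean(P,0);print("yaw",yaw,c,"pencil from block",c-62*y/np.linalg.norm(y))
C=[wrist(q,56,s)[:2] for q in[(299,197),(335,196)]];print("collar back mid",np.mean(C,0),"->centre",np.mean(C,0)-15*y/np.linalg.norm(y),C[1]-C[0])
print(togo((474,119,165),yaw,r.get_state()))
```

```text
tip [476.0735 121.8357 142.    ]
[array([458.8536, 285.7476]), array([527.768 , 278.4743]), array([437.1266,  88.4117]), array([507.2819,  81.0845])]
yaw -0.10653812748116608 [482.7575 183.4295] pencil from block [476.1646 121.781 ]
collar back mid [477.3683 136.5381] ->centre [475.7733 121.6231] [29.5768 -2.6316]
(array([ 0.0045, -0.0008,  0.2062]), array([-0.0002,  0.0005, -0.0088]))
```

>>> send_rows([
  [[0.009,0.002,0.14],[0,0,-0.009]],
  [[0.009,0.002,0.14],[0,0,-0.009]],
  [[0.009,0.002,0.14],[0,0,-0.009]],
])

```text
t: 2.5
ee_pos: [475.6, 120.2, 203.3]
eef_rot: [0.745, 0.668, -0.002, -0.001]
wrist_force: [0.5, 0.2, -0.3]
gripper_width: 0.998
gripper_force: 0.0
```

Run:
```python
from h import *
s=r.get_state();print(s["ee_pos"],s["joint_vel"],togo((476.1,121.7,163),-0.1065,s))
```

```text
[475.612  120.2393 203.3326] [ 0.0031 -0.0423 -0.0215 -0.0373 -0.0111  0.0124  0.0069] (array([0.0026, 0.0008, 0.0672]), array([-0.0023,  0.0011, -0.0015]))
```

>>> send_rows([
  [[0.002,0,0.035],[0,0,0]],
  [[0.002,0,0.067],[0,0,0]],
  [[0.002,0,0.067],[0,0,0]],
  [[0.002,0,0.067],[0,0,0]],
])

```text
t: 3.0
ee_pos: [477.1, 123.2, 166.0]
eef_rot: [0.744, 0.668, 0.001, 0.001]
wrist_force: [-0.3, 0.2, 0.1]
gripper_width: 0.998
gripper_force: 0.0
```

>>> send_rows([
  [[0,0,0],[0,0,0]],
  [[0,0,0],[0,0,0]],
  [[0,0,0],[0,0,0]],
  [[0,0,0],[0,0,0]],
  [[0,0,0],[0,0,0]],
  [[0,0,0],[0,0,0]],
  [[0,0,0],[0,0,0]],
], claw=1.0)

```text
t: 3.88
ee_pos: [476.1, 123.6, 164.8]
eef_rot: [0.744, 0.669, -0.0, 0.0]
wrist_force: [-1.4, -0.3, 4.6]
gripper_width: 0.2
gripper_force: 58.8
```

>>> send_rows([
  [[0,0,-0.04],[0,0,0]],
  [[0,0,-0.1],[0,0,0]],
  [[0,0,-0.18],[0,0,0]],
  [[0,0,-0.22],[0,0,0]],
  [[0,0,-0.22],[0,0,0]],
  [[0,0,-0.22],[0,0,0]],
])

```text
t: 4.62
ee_pos: [475.4, 123.2, 295.3]
eef_rot: [0.744, 0.669, -0.001, -0.0]
wrist_force: [0.1, -0.6, -1.1]
gripper_width: 0.199
gripper_force: 58.8
```

Run:
```python
from h import *
s=r.get_state();print(s["ee_pos"],s["joint_positions"],s["wrist_force"],s["gripper_width"],togo((566,-301,290),-0.1065,s),togo((566,-301,290),-0.5,s))
im=np.hstack([r.camera("wrist")[:,:,::-1][120:400,170:470],r.camera("scene")[:,:,::-1][100:380,340:640]]);cv2.imwrite("pics/w3.png",im)
```

```text
[475.4221 123.1919 295.3401] [ 0.1629  0.2677 -0.5589  1.9617  0.1717  0.9605 -0.5853] [ 0.114  -0.555  -1.1035] 0.19897342391833456 (array([-0.687 ,  0.2251,  0.009 ]), array([-0.0012,  0.0005,  0.0002])) (array([-0.687 ,  0.2251,  0.009 ]), array([-0.0011,  0.0007,  0.2507]))
```

View pics/w3.png

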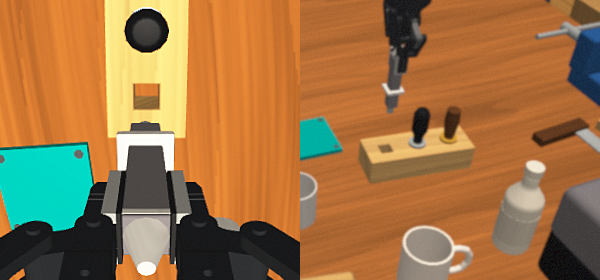

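The pencil is lifted, upright in the pads. The block's left hole is empty and the neighbours are undisturbed. Going over the plate.

>>> send_rows([
  [[-0.08,0.026,0.01],[0,0,0]],
  [[-0.18,0.06,0.01],[0,0,0]],
  [[-0.28,0.093,0.01],[0,0,0]],
  [[-0.38,0.125,0.01],[0,0,0]],
  [[-0.48,0.16,0.01],[0,0,0]],
  [[-0.57,0.19,0.01],[0,0,0]],
  [[-0.64,0.21,0.01],[0,0,0]],
  [[-0.687,0.225,0.01],[0,0,0]],
])

```text
t: 5.72
ee_pos: [566.0, -303.3, 288.5]
eef_rot: [0.744, 0.668, -0.001, -0.001]
wrist_force: [0.8, 1.3, -1.2]
gripper_width: 0.205
gripper_force: 58.8
```

>>> send_rows([
  [[0,0,0.06],[0,0,0]],
  [[0,0,0.12],[0,0,0]],
  [[0,0,0.15],[0,0,0]],
  [[0,0,0.15],[0,0,0]],
  [[0,0,0.15],[0,0,0]],
])

```text
t: 6.35
ee_pos: [567.5, -300.7, 201.8]
eef_rot: [0.743, 0.669, 0.0, 0.001]
wrist_force: [-0.5, 0.4, -0.7]
gripper_width: 0.202
gripper_force: 58.8
```

Run:
```python
from h import *
s=r.get_state();print(s["ee_pos"],s["joint_positions"],s["wrist_force"],togo((566,-301,171),-0.1065,s))
```

```text
[ 567.4971 -300.674   201.8096] [ 0.667   0.5942 -0.3207  1.6857  0.2279  0.8966  0.1492] [-0.4864  0.4013 -0.7245] (array([-0.0008, -0.0025,  0.0513]), array([0.0011, 0.0004, 0.0005]))
```

>>> send_rows([
  [[0,0,0.025],[0,0,0]],
  [[0,0,0.045],[0,0,0]],
  [[0,0,0.05],[0,0,0]],
  [[0,0,0.055],[0,0,0]],
  [[0,0,0.057],[0,0,0]],
  [[0,0,0.057],[0,0,0]],
])

```text
t: 7.1
ee_pos: [566.5, -300.6, 166.5]
eef_rot: [0.744, 0.669, -0.0, -0.0]
wrist_force: [-2.5, 1.2, 1.1]
gripper_width: 0.196
gripper_force: 59.2
```

>>> send_rows([
  [[0,0,0.003],[0,0,0]],
  [[0,0,0.006],[0,0,0]],
  [[0,0,0.006],[0,0,0]],
])

```text
t: 7.48
ee_pos: [566.6, -300.6, 162.6]
eef_rot: [0.744, 0.669, -0.0, -0.0]
wrist_force: [-2.2, 0.7, 2.3]
gripper_width: 0.198
gripper_force: 59.3
```

>>> send_rows([
  [[0,0,0.003],[0,0,0]],
  [[0,0,0.004],[0,0,0]],
  [[0,0,0.004],[0,0,0]],
])

```text
t: 7.85
ee_pos: [566.7, -300.6, 160.8]
eef_rot: [0.744, 0.669, -0.0, 0.0]
wrist_force: [-3.2, 0.7, 5.8]
gripper_width: 0.201
gripper_force: 59.9
```

>>> send_rows([
  [[0,0,0.003],[0,0,0]],
  [[0,0,0.004],[0,0,0]],
  [[0,0,0.004],[0,0,0]],
])

```text
t: 8.22
ee_pos: [567.0, -300.7, 160.6]
eef_rot: [0.744, 0.669, -0.0, 0.001]
wrist_force: [-6.7, 2.8, 19.8]
gripper_width: 0.198
gripper_force: 61.8
```

The pencil stopped hard at 160.6 (predicted 161) with 20 N. Lifting and checking the lead.

>>> send_rows([
  [[0,0,-0.05],[0,0,0]],
  [[0,0,-0.12],[0,0,0]],
  [[0,0,-0.19],[0,0,0]],
  [[0,0,-0.22],[0,0,0]],
  [[0,0,-0.22],[0,0,0]],
  [[0,0,-0.22],[0,0,0]],
])

```text
t: 8.98
ee_pos: [566.0, -300.4, 287.9]
eef_rot: [0.744, 0.669, -0.001, -0.001]
wrist_force: [0.2, -0.3, -2.0]
gripper_width: 0.2
gripper_force: 58.9
```

Run:
```python
from h import *
s=r.get_state();w=r.camera("wrist")[:,:,::-1];a=r.camera("scene")[:,:,::-1]
p=r.camera_params("scene");u=cv2.projectPoints(s["ee_pos"][None]-[0,0,80.],p["rvec"],p["tvec"],p["camera_matrix"],None)[0].ravel().astype(int)
c=a[max(0,u[1]-80):u[1]+80,u[0]-80:u[0]+80];c=cv2.resize(c,(400,400*c.shape[0]//160))
w=cv2.resize(w[200:420,205:425],(400,400));h=min(400,c.shape[0])
cv2.imwrite("pics/w4.png",np.hstack([w[:h],c[:h]]))
print(s["ee_pos"],s["wrist_force"],s["gripper_width"],togo((538,-75.3,295),-0.1065,s))
```

```text
[ 565.9537 -300.3612  287.8941] [ 0.1833 -0.2713 -2.0251] 0.20047027634781645 (array([ 0.3681, -0.0861, -0.0112]), array([-0.0018, -0.0006,  0.0003]))
```

View pics/w4.png

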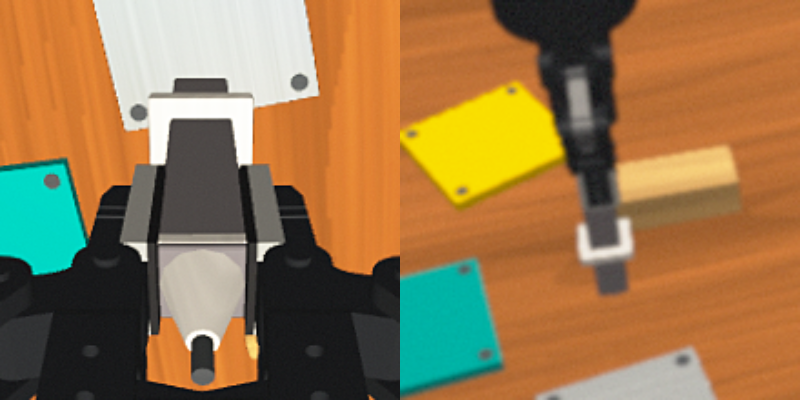

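The lead is out at the top (lower left, (203,360)) and the collar has not shifted in the pads. Going to above the tin, then re-measuring the rim.

>>> send_rows([
  [[0.07,-0.016,-0.01],[0,0,0]],
  [[0.16,-0.038,-0.011],[0,0,0]],
  [[0.25,-0.06,-0.011],[0,0,0]],
  [[0.32,-0.075,-0.011],[0,0,0]],
  [[0.368,-0.086,-0.011],[0,0,0]],
  [[0.368,-0.086,-0.011],[0,0,0]],
  [[0.368,-0.086,-0.011],[0,0,0]],
])

```text
t: 9.95
ee_pos: [538.6, -76.5, 296.0]
eef_rot: [0.744, 0.668, -0.001, -0.0]
wrist_force: [-0.2, -0.1, -1.4]
gripper_width: 0.197
gripper_force: 58.8
```

Run:
```python
from h import *
s=r.get_state();w=r.camera("wrist")[:,:,::-1].copy();print(s["ee_pos"])
# predicted rim for the estimated centre, projected by the fisheye model
p=r.camera_params("wrist");K=p["camera_matrix"];H=np.linalg.inv(p["hand_eye"]);Q=R.from_quat(s["eef_rot"]).as_matrix()
a=np.linspace(0,2*np.pi,40)
P=np.c_[538+35*np.cos(a),-77+35*np.sin(a),72+0*a]
P=((P-s["ee_pos"])@Q)@H[:3,:3].T+H[:3,3]
uv=cv2.fisheye.projectPoints(P[:,None],np.zeros(3),np.zeros(3),K,np.zeros(4))[0][:,0]
for q in uv: cv2.circle(w,tuple(int(round(v)) for v in q),1,(0,255,0),-1)
cv2.imwrite("pics/w5.png",cv2.resize(w[180:420,180:460],(700,600)))
import pickle;pickle.dump(s,open("w5.pkl","wb"))
```

```text
[538.6345 -76.4743 295.9644]
```

View pics/w5.png

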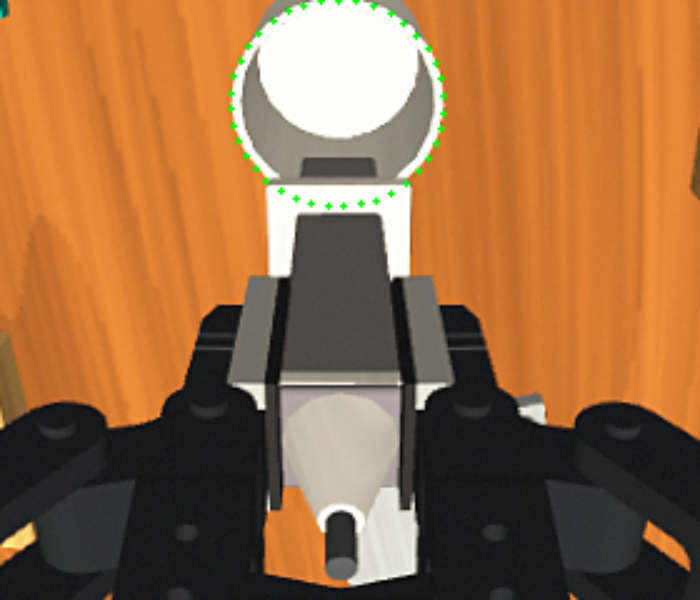

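The predicted rim (green dots) lies on the tin's real rim, so the centre (538,-77) is right. Lowering.

>>> send_rows([
  [[0.002,0,0.04],[0,0,0]],
  [[0.002,0,0.08],[0,0,0]],
  [[0.002,0,0.12],[0,0,0]],
  [[0.002,0,0.15],[0,0,0]],
  [[0.002,0,0.18],[0,0,0]],
  [[0.002,0,0.2],[0,0,0]],
  [[0.002,0,0.21],[0,0,0]],
  [[0.002,0,0.21],[0,0,0]],
])

```text
t: 11.0
ee_pos: [538.9, -74.3, 170.6]
eef_rot: [0.744, 0.669, -0.0, -0.0]
wrist_force: [0.5, 0.2, -1.4]
gripper_width: 0.199
gripper_force: 58.9
```

Run:
```python
from h import *
s=r.get_state();print(s["ee_pos"],s["wrist_force"],togo((538.5,-75.3,157),-0.1065,s))
```

```text
[538.9325 -74.3077 170.5734] [ 0.4737  0.2251 -1.4093] (array([-0.0017, -0.0005,  0.0226]), array([-0.0001,  0.    ,  0.0004]))
```

>>> send_rows([
  [[-0.001,0,0.01],[0,0,0]],
  [[-0.001,0,0.018],[0,0,0]],
  [[-0.001,0,0.023],[0,0,0]],
  [[-0.001,0,0.023],[0,0,0]],
  [[-0.001,0,0.023],[0,0,0]],
])

```text
t: 11.62
ee_pos: [538.9, -75.0, 156.9]
eef_rot: [0.744, 0.669, 0.0, 0.0]
wrist_force: [0.2, 0.3, -0.9]
gripper_width: 0.2
gripper_force: 58.9
```

>>> send_rows([
  [[0,0,0],[0,0,0]],
  [[0,0,0],[0,0,0]],
  [[0,0,0],[0,0,0]],
  [[0,0,0],[0,0,0]],
  [[0,0,0],[0,0,0]],
  [[0,0,0],[0,0,0]],
], claw=0.0)

```text
t: 12.38
ee_pos: [538.8, -74.9, 156.9]
eef_rot: [0.744, 0.669, -0.0, -0.0]
wrist_force: [-0.0, -0.2, 0.1]
gripper_width: 1.002
gripper_force: 0.0
```

Run:
```python
from h import *
w=r.camera("wrist")[:,:,::-1];cv2.imwrite("pics/w6.png",w);print(r.get_state()["wrist_force"])
```

```text
[-0.0789 -0.3427  0.3161]
```

View pics/w6.png

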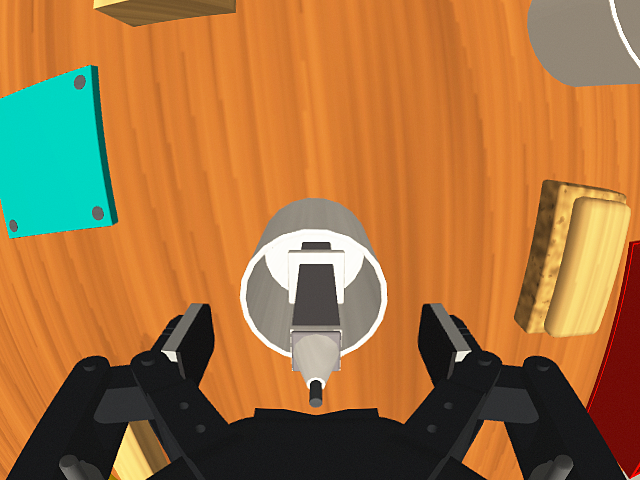

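The pencil stands free in the tin, lead up at (316,392), with the fingers clear at (195,340) and (440,340). Rising straight up.

>>> send_rows([
  [[0,0,-0.03],[0,0,0]],
  [[0,0,-0.08],[0,0,0]],
  [[0,0,-0.15],[0,0,0]],
  [[0,0,-0.22],[0,0,0]],
  [[0,0,-0.25],[0,0,0]],
  [[0,0,-0.25],[0,0,0]],
  [[0,0,-0.25],[0,0,0]],
])

```text
t: 13.3
ee_pos: [538.0, -75.1, 305.5]
eef_rot: [0.744, 0.669, -0.001, -0.001]
wrist_force: [0.6, 1.0, 0.3]
gripper_width: 0.998
gripper_force: 0.0
```

Run:
```python
from h import *
f=lambda i,x,y:cv2.resize(i[y:y+150,x:x+150],(400,400))
cv2.imwrite("pics/w7.png",np.hstack([f(r.camera("scene")[:,:,::-1],260,200),f(r.camera("side")[:,:,::-1],205,140)]))
```

```text
(no output)
```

View pics/w7.png

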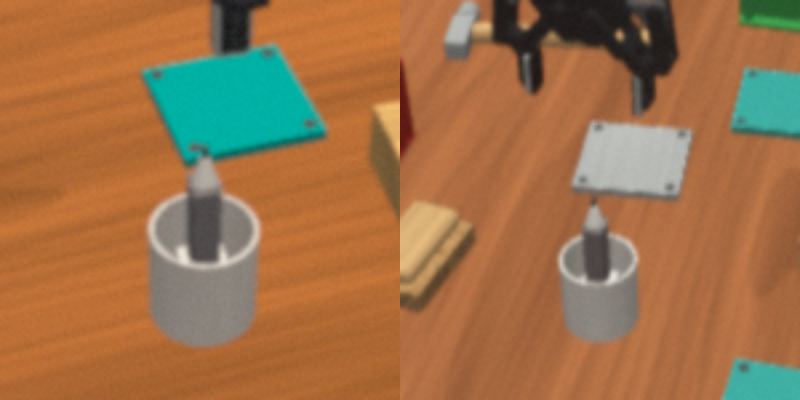

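Both views show the pencil upright in the standing tin, lead out at (205,152) in the left half, and the gripper well clear.

```bash
python3 -c "
from rig import r
print(r.finish_job())"
```

```text
the job is handed in; nothing more can be done
None
```

The job is handed in at about 13 s: the pencil's button was pushed fully in on the steel plate, and the pencil now stands lead up in the tin, which did not move, with the gripper clear of everything.

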